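# Swing the cuttings tray to the blue grafting place

## Robot

A 6-joint arm with a two-finger parallel gripper is mounted at the origin on the work surface. World frame = base frame: x ahead of the robot, y to its left, z up, the work surface at z = 0. Lengths are in m, angles in rad, forces in N, time in s.
With the tool pointing down it reaches from about 0.35 to 0.85 m from the base axis. Payload 8.1 kg.
Tool frame: the origin (TCP) lies between the finger pads; the fingertips stand 11 mm ahead of it and the grasp point (between the pads) lies 8 mm behind it (tips_ahead is the z of the fingertips in the tool frame, in m); z points along the fingers, y is the line along which they close (so a half turn about z gives the same grasp; the last joint's range is limited). The gripper opens to 93 mm and grips with 3 to 60 N. Pads are 15 mm wide; open, the fingers measure 128 mm over their backs; the gripper's body (75 mm by 188 mm) begins 65 mm behind the grasp point.
Start: joints at [1.102, 0.13, 1.488, -0, 1.523, -0.085], TCP at [0.225, 0.556, 0.205] pointing down, gripper open.
Joint ranges: [-2.96, 2.96], [-0.89, 2.26], [0.02, 2.5], [-1.34, 4.48], [0, 2.73], [-2.66, 2.66]. Speed limits (rad/s): [2.39, 2.39, 2.79, 3.14, 3.14, 3.14].

## Interface

Orientations are given as a rotation vector (axis times angle).
In Python, from plant import read_state, read_camera, close_job, tips_ahead gives the robot as it stands. The module is installed in compiled form; this text tells all that it offers.
- The arm moves only by the tool move_arm, never from a script. Its argument "plan" is a list of rows, each a list of 7 numbers: the turn, a rotation vector about the tool's x, y, z in units of 6 degrees (1.0 is 6 degrees), then the shift along the tool's x, y, z in units of 25 mm (1.0 is 25 mm), then the finger opening in mm, from 0 to 93. A call has exactly 10 rows; each row shifts and turns the commanded pose from where the row before left it, along the tool's axes as they then stand; what a row does not reach is not made up. A row lasts 1/10 s, in which the tool goes at most 50 mm and 8.59 degrees, less where a joint would pass 70% of its speed; a pose out of reach is approached as far as the arm can. A call is refused whole if a number of a shift passes 1 or a number of a turn 1, either way. A call with a gripper value outside its range is refused whole. The fingers move at their own pace and stop on an object; "force" is the grip in N (left out, the last holds). Time passes only in rows, so rows that do not move let the fingers close, or fill a call up. It gives the time, the measured TCP pose, the force, the opening and the grip force at its end, in the units of the state.
- read_state(): the state, without advancing time (a new reading comes with each control period).
- read_camera(name): name is "side" or "top"; returns a dict with "frame" (420x560x3 uint8, red, green, blue), "z_map" (420x560 float32, m along the optical axis (not along the pixel's ray), 0 where there is no reading), "fx", "fy", "cx", "cy" (pixels), "distortion" ([k1, k2, p1, p2, k3] as OpenCV has them; the pictures are not rectified), "rvec" (rotation vector, rad) and "tvec" (3), from world to camera coordinates, as OpenCV has them. Camera axes: x right, y down, z forward; pixel columns grow to the right and rows downward; lengths in m; the calibration is good to about 2 mm. A picture is of the moment at which its call begins.
- close_job(): hands the job in; it is judged then, once.
The state is a dict: "t": time; "q": joint angles; "dq": joint speeds; "joint_torque": joint torques, N m; "tool_pos": TCP position; "orientation": TCP orientation; "force": force on the tool from outside, world axes, zero at the start; "wrist_torque": the same for the moment, N m; "opening": finger opening in m; "gripper_force": force on a finger pad.
Only numpy, scipy, OpenCV 4.12 (cv2) and the standard library are available. Lean on these libraries where they do the work, as an engineer would, in place of code of your own. Each camera call takes 0.05 s, during which the arm holds its last target. There are 200 camera calls.

## Task

The next cuttings go to the blue grafting place. Swing the aluminium tray of cuttings round on its pivot pin until the middle of its open end lies over the blue disc (not the orange one), and leave it there lying flat on the bench.

Things in the scene. Friction and masses are not known exactly. Their poses are not given: they have to be found in the camera images.
- tray: Aluminium tray of cuttings, about 0.6 kg. A fixed steel pin (red head 26 mm wide, top 36 mm high) stands through its lug (60 x 60 x 8 mm): the tray can only swing about it, freely, and friction holds it where left. Origin: lug's centre, on the pin's axis within 2 mm, bench height; +x runs to the open end. Tray x = 30 to 250 mm, 80 mm wide (y = -40 to 40).
- tray_mouth (a point): Middle of the tray's open end, on its centre line, 250 mm from the pin, 15 mm above the bench. The tray's side walls are 30 mm high and 5 mm thick, cuttings lie inside up to about 27 mm; a few newtons on the outside of a wall swing it.
- blue_disc: Flat blue disc, 90 mm in diameter and 1 mm thick, stuck on the bench about 250 mm from the pin, on either side of the tray: the grafting place to serve. Origin at its centre, at bench height. Nothing to bump into: the tray slides over it.
- orange_disc: The same disc in orange, on the tray's other side: the wrong grafting place. Origin at its centre, at bench height.

How it is judged:
At the end, for the whole second after the job is handed in: The middle of the tray's open end is over the blue disc (within 45 mm of its centre, seen from above), and the tray lies flat (within about 3 degrees) and at rest (horizontal distance between tray_mouth and blue_disc below 0.045 m and angle between tray's own z axis and vertical below 0.06 rad and linear speed of tray below 0.02 m/s and angular speed of tray below 0.1 rad/s); the robot touches nothing.
It also fails if it takes over 32 s, if anything falls off the work surface, if the arm or the gripper's body presses on something with over 40 N, if the wrist force passes 120 N, or if a joint passes its speed limit or range.

## Working session

There is one attempt and no reset: what is moved stays moved. The work goes in short steps, Python scripts to look and compute and a tool call to move; the robot and the scene stay as the last step left them, time stands still between calls to the robot, and variables do not carry over. Pictures are saved under pics/ and viewed, at most 10 in all, crops included, and the job is handed in when it is done.

Besides the shell and the picture viewer there is one more tool, called after ">>>" in YAML: its name, and indented under it one key for each argument. move_arm: Moves the arm, as the interface text tells. Its arguments: {"type":"object","properties":{"plan":{"type":"array","items":{"type":"array","items":{"type":"number"}}},"force":{"type":"number"}},"required":["plan"]}

```bash
mkdir -p pics; cat > h.py <<'E'
import numpy as np, cv2
from plant import *
def ray(c,uv,z):
    K=np.array([[c['fx'],0,c['cx']],[0,c['fy'],c['cy']],[0,0,1]])
    p=cv2.undistortPoints(np.array(uv,float).reshape(-1,1,2),K,np.array(c['distortion']))[:,0]
    R=cv2.Rodrigues(np.array(c['rvec'],float))[0]; o=-R.T@np.array(c['tvec'])
    d=np.c_[p,np.ones(len(p))]@R
    return o+d*((z-o[2])/d[:,2])[:,None]
def blobs(c,lo,hi,amin=30):
    h=cv2.cvtColor(c['frame'],cv2.COLOR_RGB2HSV)
    m=cv2.inRange(h,lo,hi); n,l,s,ce=cv2.connectedComponentsWithStats(m)
    return [(s[i].tolist(),ce[i]) for i in range(1,n) if s[i][4]>=amin]
E
python3 - <<'E'
from h import *
c=read_camera('top'); cv2.imwrite('pics/t0.png',c['frame'][...,::-1])
for n,lo,hi,z in [('red',(0,150,70),(6,255,255),.036),('red2',(174,150,70),(180,255,255),.036),('orange',(8,130,80),(22,255,255),.001),('blue',(98,130,50),(125,255,255),.001)]:
    for s,ce in blobs(c,lo,hi): print(n,s,ce.round(1),ray(c,[ce],z).round(4))
s=read_state(); print(s['t'],s['tool_pos'],s['orientation'],s['force'],cv2.Rodrigues(np.array(s['orientation']))[0].round(3))
E
```

```text
red [292, 279, 14, 13, 135] [298.7 285.3] [[ 0.4527 -0.046   0.036 ]]
red [470, 302, 56, 70, 1115] [502.3 333.4] [[ 0.3713 -0.4213  0.036 ]]
orange [0, 49, 528, 325, 125492] [262.2 230.2] [[0.5525 0.0226 0.001 ]]
orange [95, 59, 24, 7, 57] [105.3  62.4] [[0.8776 0.3427 0.001 ]]
orange [506, 62, 12, 7, 38] [512.9  64. ] [[ 0.9022 -0.4785  0.001 ]]
orange [46, 79, 27, 4, 47] [60.7 80.4] [[0.8389 0.4294 0.001 ]]
orange [519, 202, 6, 17, 57] [521.6 209.6] [[ 0.6042 -0.4833  0.001 ]]
orange [0, 252, 10, 25, 135] [  2.9 267.7] [[0.4686 0.5135 0.001 ]]
blue [168, 188, 46, 46, 1665] [190.2 210.4] [[0.587  0.1603 0.001 ]]
0.05 [0.22437709 0.55583477 0.20358708] [-5.99155409e-01 -3.08340728e+00  2.78866137e-03] [ 0.33166938 -1.01402239 -0.02274084] [[-0.927  0.374 -0.001]
 [ 0.374  0.927 -0.002]
 [ 0.    -0.002 -1.   ]]
```

View pics/t0.png

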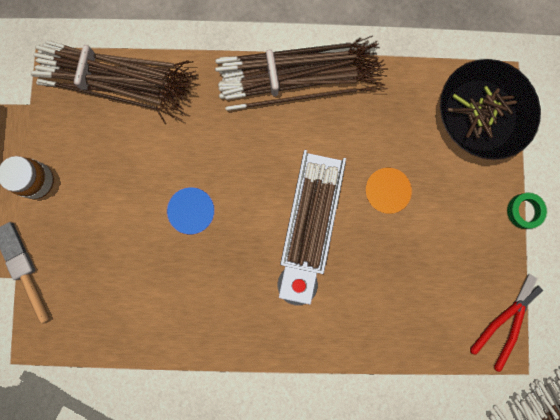

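The top view shows the red pin head at (299,285) and the tray's far end at about (307,151)–(347,157). The blue disc is at (190,210), left of the tray, with the orange disc on the right at (389,190). I'll push the tray's right wall to swing it left.

First I swing the arm round its base, gripper closed and high, at constant radius.

```bash
python3 - <<'E'
from h import *
c=read_camera('top')
p=ray(c,[[307,151],[347,157]],.03).mean(0); pin=np.array([.4527,-.046,0]); b=np.array([.587,.1603,0])
print(p,np.linalg.norm((p-pin)[:2]))
f=lambda v:np.degrees(np.arctan2(v[1],v[0]))
print(f(p-pin),f(b-pin))
E
```

```text
[ 0.69661872 -0.09534553  0.03      ] 0.24886004425632743
-11.4367628010968 56.936126201279066
```

>>> move_arm:
  plan:
    - [0,0,0.38,-0.95,0,0,0]
    - [0,0,0.38,-0.95,0,0,0]
    - [0,0,0.38,-0.95,0,0,0]
    - [0,0,0.38,-0.95,0,0,0]
    - [0,0,0.38,-0.95,0,0,0]
    - [0,0,0.38,-0.95,0,0,0]
    - [0,0,0.38,-0.95,0,0,0]
    - [0,0,0.38,-0.95,0,0,0]
    - [0,0,0.38,-0.95,0,0,0]
    - [0,0,0.38,-0.95,0,0,0]

```text
t: 1.1
tool_pos: [0.4247, 0.4296, 0.204]
orientation: [-1.199, -2.903, 0.002]
force: [-0.5, 0.1, 0.4]
opening: 0.0175
gripper_force: 0.0
```

>>> move_arm:
  plan:
    - [0,0,0.38,-0.95,0,0,0]
    - [0,0,0.38,-0.95,0,0,0]
    - [0,0,0.38,-0.95,0,0,0]
    - [0,0,0.38,-0.95,0,0,0]
    - [0,0,0.38,-0.95,0,0,0]
    - [0,0,0.38,-0.95,0,0,0]
    - [0,0,0.38,-0.95,0,0,0]
    - [0,0,0.38,-0.95,0,0,0]
    - [0,0,0.38,-0.95,0,0,0]
    - [0,0,0.38,-0.95,0,0,0]

```text
t: 2.1
tool_pos: [0.5595, 0.2361, 0.204]
orientation: [-1.749, -2.609, 0.001]
force: [-0.0, -0.3, 0.1]
opening: 0.0002
gripper_force: 0.0
```

>>> move_arm:
  plan:
    - [0,0,0.38,-0.95,0,0,0]
    - [0,0,0.38,-0.95,0,0,0]
    - [0,0,0.38,-0.95,0,0,0]
    - [0,0,0.38,-0.95,0,0,0]
    - [0,0,0.38,-0.95,0,0,0]
    - [0,0,0.38,-0.95,0,0,0]
    - [0,0,0.38,-0.95,0,0,0]
    - [0,0,0.38,-0.95,0,0,0]
    - [0,0,0.38,-0.95,0,0,0]
    - [0,0,0.38,-0.95,0,0,0]

```text
t: 3.1
tool_pos: [0.6087, 0.0054, 0.204]
orientation: [-2.23, -2.211, 0.001]
force: [0.4, -0.3, -0.3]
opening: 0.0009
gripper_force: 0.0
```

>>> move_arm:
  plan:
    - [0,0,0.38,-0.95,0.5,0,0]
    - [0,0,0.38,-0.95,0.5,0,0]
    - [0,0,0.38,-0.95,0.5,0,0]
    - [0,0,0.38,-0.95,0.5,0,0]
    - [0,0,0.2,-0.95,0,0,0]
    - [0,0,0,-0.5,0,0,0]
    - [0,0,0,0,0,0,0]
    - [0,0,0,0,0,0,0]
    - [0,0,0,0,0,0,0]
    - [0,0,0,0,0,0,0]

```text
t: 4.1
tool_pos: [0.6465, -0.1261, 0.2048]
orientation: [-2.418, -2.006, -0.0]
force: [-0.8, 0.2, -0.8]
opening: 0.0003
gripper_force: 0.0
```

```bash
cat > rel.py <<'E'
from h import *
s=read_state(); p=np.array(s['tool_pos']); R=cv2.Rodrigues(np.array(s['orientation']))[0]
d=p[:2]-[.4527,-.046]; a=np.radians(-11.4); u=np.array([np.cos(a),np.sin(a)])
print(s['t'],p.round(4),'local x',d@u,'y',u[0]*d[1]-u[1]*d[0],'yaw of tool y',np.degrees(np.arctan2(R[1,1],R[0,1])),'pin az',np.degrees(np.arctan2(d[1],d[0])),np.hypot(*d),'tilt',R[:,2].round(3),'tips',tips_ahead,s['q'],np.round(s['force'],1))
E
python3 rel.py
```

```text
4.1 [ 0.6465 -0.1261  0.2048] local x 0.20576993940938526 y -0.04025498220278916 yaw of tool y -10.623836797410844 pin az -22.46903497982556 0.2096705309686818 tilt [ 0.  0. -1.] tips 0.011 [-2.70640405e-01  2.88326362e-01  1.30806796e+00  2.22261431e-04
  1.54507276e+00 -8.52251914e-02] [-0.8  0.2 -0.8]
```

>>> move_arm:
  plan:
    - [0,0,0,-0.7,0,0,0]
    - [0,0,0,-0.7,0,0,0]
    - [0,0,0,0,0,1,0]
    - [0,0,0,0,0,1,0]
    - [0,0,0,0,0,1,0]
    - [0,0,0,0,0,1,0]
    - [0,0,0,0,0,1,0]
    - [0,0,0,0,0,1,0]
    - [0,0,0,0,0,0.7,0]
    - [0,0,0,0,0,0.4,0]

```text
t: 5.1
tool_pos: [0.6385, -0.1624, 0.0251]
orientation: [-2.418, -2.002, 0.002]
force: [-0.8, 0.5, -0.0]
opening: -0.0
gripper_force: 0.0
```

```bash
python3 rel.py; python3 - <<'E'
from h import *
c=read_camera('side'); cv2.imwrite('pics/s1.png',c['frame'][...,::-1])
E
```

```text
5.1 [ 0.6385 -0.1624  0.0251] local x 0.20517463110750161 y -0.07740941926077755 yaw of tool y -10.758727593414378 pin az -32.07076537241961 0.21929169487326738 tilt [-0.002  0.001 -1.   ] tips 0.011 [-3.26791091e-01  4.30282921e-01  1.46932867e+00 -1.87214629e-04
  1.24439545e+00 -1.38955437e-01] [-0.8  0.5 -0. ]
```

View pics/s1.png

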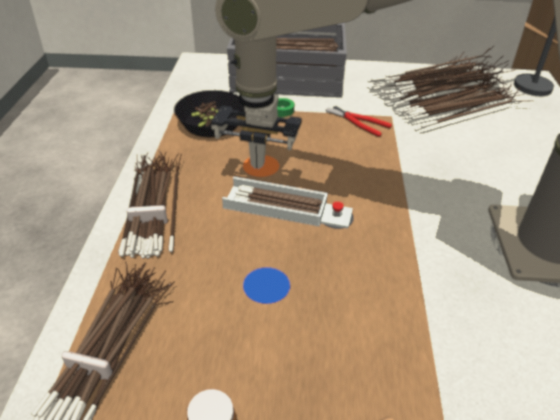

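The side view shows the fingers at about (258,165), standing over the orange disc and clear of the tray's far wall. Next I close the gap and start the arc about the pin.

>>> move_arm:
  plan:
    - [0,0,0,0.35,0,0,0]
    - [0,0,0,0.35,0,0,0]
    - [0,0,0,0.35,0,0,0]
    - [0,0,-0.25,0.22,0.05,0,0]
    - [0,0,-0.5,0.43,0.1,0,0]
    - [0,0,-0.5,0.43,0.1,0,0]
    - [0,0,-0.5,0.43,0.1,0,0]
    - [0,0,-0.5,0.43,0.1,0,0]
    - [0,0,-0.5,0.43,0.1,0,0]
    - [0,0,-0.5,0.43,0.1,0,0]

```text
t: 6.15
tool_pos: [0.6645, -0.066, 0.0278]
orientation: [2.039, 2.389, 0.001]
force: [0.9, 0.2, 0.6]
opening: 0.0006
gripper_force: 0.0
```

```bash
python3 rel.py; python3 - <<'E'
from h import *
c=read_camera('top'); cv2.imwrite('pics/t2.png',c['frame'][...,::-1])
E
```

```text
6.15 [ 0.6645 -0.066   0.0278] local x 0.21153657923171243 y 0.022245749985056452 yaw of tool y 9.022843974789408 pin az -5.396688937134993 0.21270307413258557 tilt [ 0.001 -0.    -1.   ] tips 0.011 [-1.75750247e-01  4.45618259e-01  1.44379887e+00 -2.51015425e-05
  1.25108314e+00 -3.33220511e-01] [0.9 0.2 0.6]
```

View pics/t2.png

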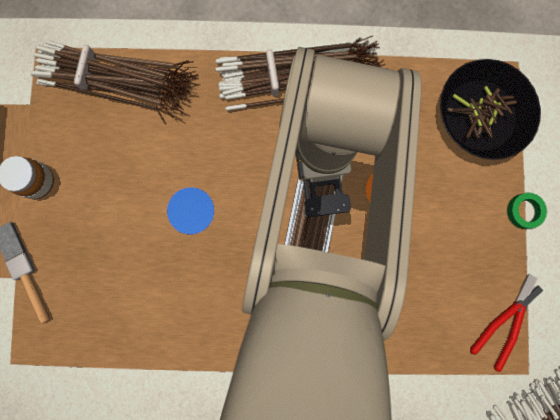

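The arm hides most of the tray in this view, and the left wall at (290,240)–(302,180) looks almost unmoved. I'll check from the side.

```bash
python3 - <<'E'
from h import *
c=read_camera('side'); cv2.imwrite('pics/s3.png',cv2.resize(c['frame'][100:270,180:400,::-1],None,fx=3,fy=3))
s=read_state();print(s['force'],s['wrist_torque'],s['tool_pos'])
E
```

```text
[-1.11452247  0.28296472 -0.21991451] [-0.04846953  0.04907295  0.04169924] [ 0.66437826 -0.0651445   0.02773065]
```

View pics/s3.png

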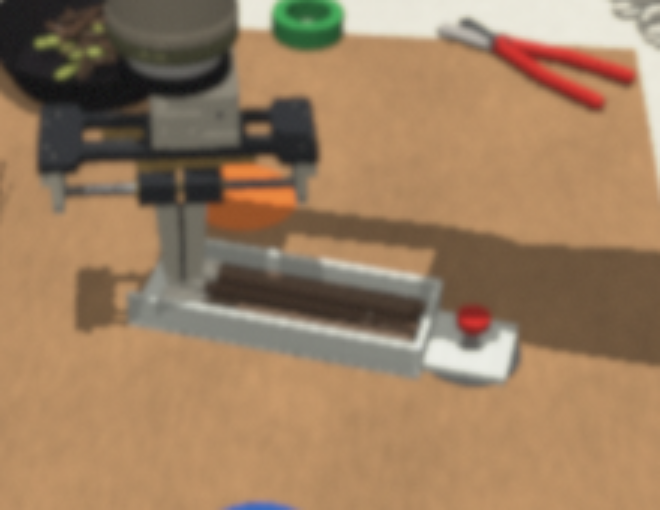

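The fingers appear to be inside the tray at crop (180,290). I'll compare the reported tip position with the image and the depth map, and recompute the tray heading.

```bash
python3 - <<'E'
from h import *
c=read_camera('side'); s=read_state()
K=np.array([[c['fx'],0,c['cx']],[0,c['fy'],c['cy']],[0,0,1]]);D=np.array(c['distortion']);rv=np.array(c['rvec'],float);tv=np.array(c['tvec'],float)
p=np.array(s['tool_pos']);tip=p-[0,0,.011]
q=cv2.projectPoints(np.array([tip,p,p+[0,0,.05]]),rv,tv,K,D)[0][:,0]
print('crop px',((q-[180,100])*3).round(0))
def pt(u,v):
    u/=3;v/=3;u+=180;v+=100
    z=c['z_map'][int(v),int(u)]; n=cv2.undistortPoints(np.array([[[u,v]]]),K,D)[0,0]
    return (cv2.Rodrigues(rv)[0].T@(np.array([n[0]*z,n[1]*z,z])-tv)).round(3)
for w in [(183,200),(183,240),(180,275),(178,290),(240,350),(330,350),(410,365),(140,305),(280,340),(250,245),(400,275),(475,315),(300,290)]: print(w,pt(*w))
a=ray(c,[[180+135/3,100+295/3],[180+420/3,100+345/3]],.03);print(a)
E
```

```text
crop px [[183. 299.]
 [183. 287.]
 [180. 234.]]
(183, 200) [ 0.656 -0.028  0.136]
(183, 240) [ 0.662 -0.06   0.076]
(180, 275) [ 0.665 -0.058  0.046]
(178, 290) [ 0.67  -0.076  0.016]
(240, 350) [ 0.618 -0.031  0.001]
(330, 350) [ 0.553 -0.024  0.013]
(410, 365) [ 0.495 -0.011  0.014]
(140, 305) [ 0.694 -0.05   0.022]
(280, 340) [ 0.589 -0.026  0.017]
(250, 245) [ 0.623 -0.157 -0.001]
(400, 275) [ 0.505 -0.092  0.03 ]
(475, 315) [ 0.45  -0.045  0.036]
(300, 290) [ 0.578 -0.075  0.024]
[[ 0.69736512 -0.05132478  0.03      ]
 [ 0.48887737 -0.01572789  0.03      ]]
```

The depth data agree: the tip is 16 mm above the bench, inside the tray near its left wall, and the tray heading is about −10°. The fingers must have got over the right wall. I'll go on slowly and see whether the left wall is carried along.

>>> move_arm:
  plan:
    - [0,0,0,0.1,0,0,0]
    - [0,0,0,0.1,0,0,0]
    - [0,0,0,0.1,0,0,0]
    - [0,0,0,0.1,0,0,0]
    - [0,0,0,0.1,0,0,0]
    - [0,0,0,0.1,0,0,0]
    - [0,0,0,0.1,0,0,0]
    - [0,0,0,0.1,0,0,0]
    - [0,0,0,0.1,0,0,0]
    - [0,0,0,0.1,0,0,0]

```text
t: 7.3
tool_pos: [0.66, -0.042, 0.0271]
orientation: [2.045, 2.385, 0.0]
force: [0.2, -0.7, -0.2]
opening: 0.0005
gripper_force: 0.0
```

```bash
python3 rel.py; python3 - <<'E'
from h import *
c=read_camera('side'); cv2.imwrite('pics/s4.png',cv2.resize(c['frame'][100:270,180:400,::-1],None,fx=3,fy=3))
E
```

```text
7.3 [ 0.66   -0.042   0.0271] local x 0.202391296515694 y 0.044843904652004545 yaw of tool y 8.792188749548373 pin az 1.093209344833893 0.20729981353040733 tilt [ 0.  0. -1.] tips 0.011 [-1.41132581e-01  4.31564574e-01  1.46362179e+00  1.71244634e-05
  1.24635778e+00 -2.94590682e-01] [ 0.2 -0.7 -0.2]
```

View pics/s4.png

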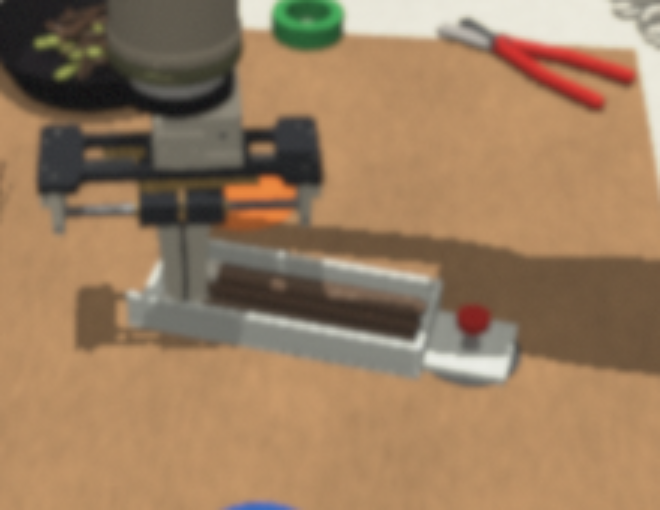

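The fingers still appear behind the left wall at crop (185,300). I'll measure the fingers and the wall by depth.

```bash
python3 - <<'E'
from h import *
c=read_camera('side'); s=read_state()
K=np.array([[c['fx'],0,c['cx']],[0,c['fy'],c['cy']],[0,0,1]]);D=np.array(c['distortion']);rv=np.array(c['rvec'],float);tv=np.array(c['tvec'],float)
R=cv2.Rodrigues(rv)[0]
print(s['tool_pos'],s['opening'])
v,u=np.mgrid[100:270,180:400]; z=c['z_map'][100:270,180:400]
n=cv2.undistortPoints(np.stack([u,v],-1).reshape(-1,1,2).astype(float),K,D)[:,0]
P=(np.c_[n,np.ones(len(n))]*z.reshape(-1,1)-tv)@R
P=P[z.ravel()>0]
d=P[:,:2]-[.4527,-.046]
for h in (.02,.03,.04,.05,.06,.08,.1): # finger column: near face per height
    m=(abs(P[:,2]-h)<.005)&(abs(P[:,0]-.655)<.02)&(P[:,1]>-.13)&(P[:,1]<.05)
    if m.any(): print(h,m.sum(),np.percentile(P[m,1],[0,25,50,75,100]).round(3))
for lo,hi in ((.47,.5),(.5,.53),(.53,.56),(.56,.59),(.59,.62),(.62,.65),(.68,.71)):
    m=(abs(P[:,2]-.027)<.006)&(P[:,0]>lo)&(P[:,0]<hi)&(abs(P[:,1]+.05)<.1)
    if m.any(): print(lo,'wall max y',np.percentile(P[m,1],[2,98]).round(3))
E
```

```text
[ 0.65990881 -0.04187834  0.02711155] 0.00035937086537474476
0.02 172 [-0.122 -0.097 -0.071 -0.044 -0.037]
0.03 104 [-0.122 -0.096 -0.045 -0.042 -0.037]
0.04 4 [-0.035 -0.034 -0.034 -0.033 -0.033]
0.05 40 [-0.038 -0.035 -0.034 -0.033 -0.028]
0.06 51 [-0.039 -0.035 -0.033 -0.032 -0.028]
0.08 56 [-0.037 -0.034 -0.033 -0.031 -0.029]
0.1 72 [-0.047 -0.036 -0.034 -0.032 -0.029]
0.47 wall max y [-0.093 -0.011]
0.5 wall max y [-0.097 -0.014]
0.53 wall max y [-0.102 -0.018]
0.56 wall max y [-0.108 -0.024]
0.59 wall max y [-0.113 -0.03 ]
0.62 wall max y [-0.119 -0.036]
0.68 wall max y [-0.055 -0.047]
```

Finger points stop at about z = 0.044, although the reported tip height is 0.016. The real tips are about 27 mm higher than stated, so the fingers passed over the tray. I'll lift, go back to the right side and measure the tip height in the open.

>>> move_arm:
  plan:
    - [0,0,0,0,0,-0.5,0]
    - [0,0,0,-0.75,-0.26,0,0]
    - [0,0,0,-0.75,-0.26,0,0]
    - [0,0,0,-0.75,-0.26,0,0]
    - [0,0,0,-0.75,-0.26,0,0]
    - [0,0,0.6,-0.75,-0.26,0,0]
    - [0,0,0.8,-0.75,-0.26,0,0]
    - [0,0,0.9,0,0,0,0]
    - [0,0,0.9,0,0,0,0]
    - [0,0,0,0,0,0,0]

```text
t: 8.4
tool_pos: [0.6378, -0.1598, 0.0408]
orientation: [2.415, 2.008, 0.001]
force: [0.1, 0.3, 0.7]
opening: 0.0007
gripper_force: 0.0
```

```bash
python3 rel.py; cat > tip.py <<'E'
from h import *
c=read_camera('side'); s=read_state()
K=np.array([[c['fx'],0,c['cx']],[0,c['fy'],c['cy']],[0,0,1]]);D=np.array(c['distortion']);rv=np.array(c['rvec'],float);tv=np.array(c['tvec'],float)
R=cv2.Rodrigues(rv)[0]; p=np.array(s['tool_pos'])
v,u=np.mgrid[0:420,0:560]; z=c['z_map']
n=cv2.undistortPoints(np.stack([u,v],-1).reshape(-1,1,2).astype(float),K,D)[:,0]
P=(np.c_[n,np.ones(len(n))]*z.reshape(-1,1)-tv)@R
m=(z.ravel()>0)&(np.hypot(P[:,0]-p[0],P[:,1]-p[1])<.035)&(P[:,2]>-.01)&(P[:,2]<.16)
print('tcp',p,'hist z 5mm',np.histogram(P[m,2],np.arange(0,.16,.005))[0])
cv2.imwrite('pics/s5.png',cv2.resize(c['frame'][60:230,180:400,::-1],None,fx=3,fy=3))
q=cv2.projectPoints(np.array([p-[0,0,.011],p]),rv,tv,K,D)[0][:,0]; print('crop px',((q-[180,60])*3).round())
E
python3 tip.py
```

```text
8.4 [ 0.6378 -0.1598  0.0408] local x 0.20388971246496695 y -0.07493132733105748 yaw of tool y -10.530316325101369 pin az -31.578840070879725 0.2172227397503332 tilt [ 0.001 -0.    -1.   ] tips 0.011 [-3.23369185e-01  4.05859125e-01  1.47006823e+00 -4.81574131e-05
  1.26461721e+00 -1.39565904e-01] [0.1 0.3 0.7]
tcp [ 0.63775866 -0.15950462  0.04057729] hist z 5mm [212  17   0   0   0   0   0   0   0   0   0   7  12  28  27  20  34  23
  30  27  32  32  29  32  31  12   1   2   3  13  16]
crop px [[232. 331.]
 [232. 320.]]
```

View pics/s5.png

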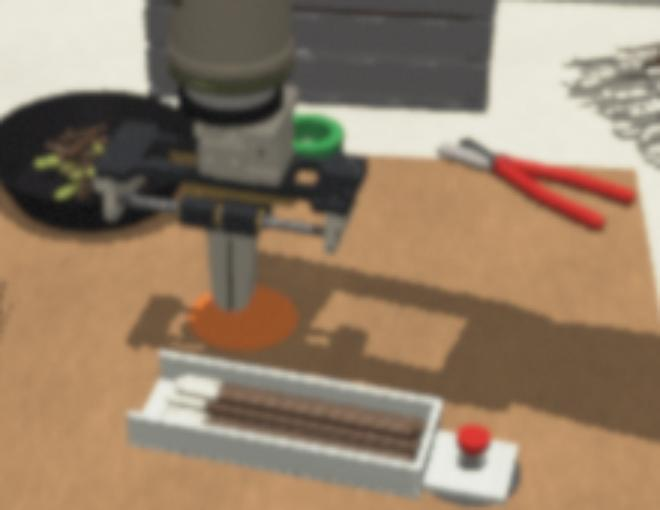

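The tray is still in its first place. The fingertips show at crop (232,310) where (232,331) was predicted, and depth puts them at about z = 0.056, so they sit 26 mm higher than reported. I'll go down 42 mm more and check.

>>> move_arm:
  plan:
    - [0,0,0,0,0,0.4,0]
    - [0,0,0,0,0,0.4,0]
    - [0,0,0,0,0,0.4,0]
    - [0,0,0,0,0,0.3,0]
    - [0,0,0,0,0,0.2,0]
    - [0,0,0,0.2,0,0,0]
    - [0,0,0,0.2,0,0,0]
    - [0,0,0,0.2,0,0,0]
    - [0,0,0,0.2,0,0,0]
    - [0,0,0,0,0,0,0]

```text
t: 9.45
tool_pos: [0.6415, -0.1386, -0.0024]
orientation: [2.413, 2.011, 0.001]
force: [0.3, -1.0, 0.2]
opening: 0.0002
gripper_force: 0.0
```

```bash
python3 rel.py; python3 tip.py
```

```text
9.45 [ 0.6415 -0.1386 -0.0024] local x 0.203405671695989 y -0.05346485373281942 yaw of tool y -10.359523044125647 pin az -26.126976897332128 0.2103149016659738 tilt [ 0.001 -0.    -1.   ] tips 0.011 [-2.91014227e-01  4.54359753e-01  1.49276967e+00  2.26652604e-04
  1.19370658e+00 -1.10289867e-01] [ 0.3 -1.   0.2]
tcp [ 0.64132808 -0.13899297 -0.00249027] hist z 5mm [23  1  1 53 52 65 62 31 24 25 30 24 28 27 33 26 11  0  1  1 11 10  8 12
 83 47 43 55 36 49 38]
crop px [[225. 390.]
 [225. 380.]]
```

The reported TCP is now below the bench plane with no contact force, which confirms the tips really are higher. Now push.

>>> move_arm:
  plan:
    - [0,0,0,0.2,0,0,0]
    - [0,0,-0.25,0.22,0.05,0,0]
    - [0,0,-0.25,0.22,0.05,0,0]
    - [0,0,-0.25,0.22,0.05,0,0]
    - [0,0,-0.25,0.22,0.05,0,0]
    - [0,0,-0.25,0.22,0.05,0,0]
    - [0,0,-0.25,0.22,0.05,0,0]
    - [0,0,-0.25,0.22,0.05,0,0]
    - [0,0,-0.25,0.22,0.05,0,0]
    - [0,0,-0.25,0.22,0.05,0,0]

```text
t: 10.5
tool_pos: [0.6571, -0.0857, -0.0028]
orientation: [2.158, 2.283, 0.0]
force: [0.4, -2.9, 0.0]
opening: 0.0003
gripper_force: 1.1
```

```bash
python3 rel.py; python3 - <<'E'
from h import *
c=read_camera('side'); cv2.imwrite('pics/s6.png',cv2.resize(c['frame'][60:230,180:400,::-1],None,fx=3,fy=3))
E
```

```text
10.5 [ 0.6571 -0.0857 -0.0028] local x 0.20820952752635677 y 0.0014337024582608895 yaw of tool y 3.215185424987751 pin az -11.005475298646935 0.2082144636078088 tilt [ 0. -0. -1.] tips 0.011 [-2.07099905e-01  4.70672063e-01  1.47187193e+00 -1.31548269e-05
  1.19886727e+00 -2.63210693e-01] [ 0.4 -2.9  0. ]
```

View pics/s6.png

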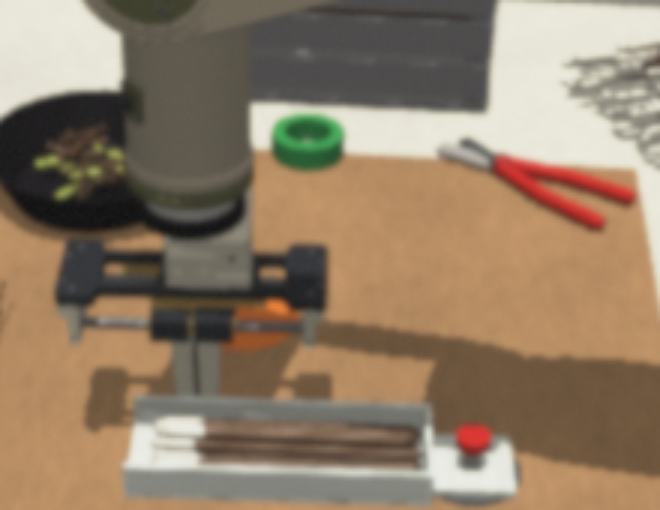

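The fingers now stand behind the far wall at crop (195,390), and the tray has swung to roughly +3° with about 3 N of push. Carrying on.

>>> move_arm:
  plan:
    - [0,0,-0.5,0.43,0.1,0,0]
    - [0,0,-0.5,0.43,0.1,0,0]
    - [0,0,-0.5,0.43,0.1,0,0]
    - [0,0,-0.5,0.43,0.1,0,0]
    - [0,0,-0.5,0.43,0.1,0,0]
    - [0,0,-0.5,0.43,0.1,0,0]
    - [0,0,-0.5,0.43,0.1,0,0]
    - [0,0,-0.5,0.43,0.1,0,0]
    - [0,0,-0.5,0.43,0.1,0,0]
    - [0,0,-0.25,0.22,0.05,0,0]

```text
t: 11.55
tool_pos: [0.6517, 0.0185, -0.0028]
orientation: [-1.529, -2.744, -0.0]
force: [1.8, -2.3, -0.4]
opening: 0.0005
gripper_force: 1.0
```

```bash
python3 rel.py
```

```text
11.55 [ 0.6517  0.0185 -0.0028] local x 0.18231110073011902 y 0.10259144301069956 yaw of tool y 31.742989336163834 pin az 17.9676479521956 0.2091945066880228 tilt [ 0.  0. -1.] tips 0.011 [-5.03161035e-02  4.45064237e-01  1.50603596e+00  2.35598958e-04
  1.19039671e+00 -6.04423260e-01] [ 1.8 -2.3 -0.4]
```

>>> move_arm:
  plan:
    - [0,0,-0.5,0.43,0.1,0,0]
    - [0,0,-0.5,0.43,0.1,0,0]
    - [0,0,-0.5,0.43,0.1,0,0]
    - [0,0,-0.5,0.43,0.1,0,0]
    - [0,0,-0.5,0.43,0.1,0,0]
    - [0,0,-0.5,0.43,0.1,0,0]
    - [0,0,-0.5,0.43,0.1,0,0]
    - [0,0,-0.3,0.26,0.06,0,0]
    - [0,0,-0.3,0.26,0.06,0,0]
    - [0,0,0,0,0,0,0]

```text
t: 12.55
tool_pos: [0.607, 0.0965, -0.003]
orientation: [-0.912, -3.006, -0.0]
force: [0.3, 0.4, -0.2]
opening: 0.0002
gripper_force: 0.0
```

```bash
python3 rel.py; python3 - <<'E'
from h import *
c=read_camera('top'); cv2.imwrite('pics/t7.png',c['frame'][...,::-1])
for s,ce in blobs(c,(98,130,50),(125,255,255)): print(s,ce)
E
```

```text
12.55 [ 0.607   0.0965 -0.003 ] local x 0.12310723835720568 y 0.1701487773797975 yaw of tool y 56.254879539956995 pin az 42.71324541378846 0.21001428184715853 tilt [-0.001  0.    -1.   ] tips 0.011 [ 7.39658638e-02  3.56632115e-01  1.62089297e+00  3.83975766e-04
  1.16474799e+00 -9.08018735e-01] [ 0.3  0.4 -0.2]
[168, 202, 24, 31, 389] [177.10282776 211.78920308]
```

View pics/t7.png

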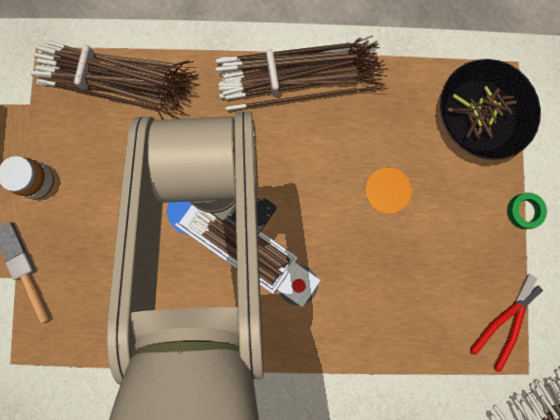

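The tray's open end is at about (187,218), over the blue disc. I'll back off from the wall, lift and move clear.

>>> move_arm:
  plan:
    - [0,0,0,-0.5,0,0,0]
    - [0,0,0,-0.8,0,0,0]
    - [0,0,0,-0.8,0,0,0]
    - [0,0,0,0,0,-1,0]
    - [0,0,0,0,0,-1,0]
    - [0,0,0,0,0,-1,0]
    - [0,0,0,0,0,-1,0]
    - [0,0,0,0,0,-1,0]
    - [0,0,0,-1,0,-1,0]
    - [0,0,0,-1,0,0,0]

```text
t: 13.6
tool_pos: [0.6964, 0.0379, 0.1528]
orientation: [0.912, 2.999, 0.003]
force: [0.1, -0.9, 0.7]
opening: 0.0005
gripper_force: 0.0
```

>>> move_arm:
  plan:
    - [0,0,0,-1,0,0,0]
    - [0,0,0,-1,0,0,0]
    - [0,0,0,-1,0,0,0]
    - [0,0,0,-1,0,0,0]
    - [0,0,0,-1,0,0,0]
    - [0,0,0,-1,0,0,0]
    - [0,0,0,0,0,0,0]
    - [0,0,0,0,0,0,0]
    - [0,0,0,0,0,0,0]
    - [0,0,0,0,0,0,0]

```text
t: 14.6
tool_pos: [0.8172, -0.044, 0.148]
orientation: [0.913, 3.005, 0.0]
force: [-0.5, 0.1, 1.4]
opening: 0.0002
gripper_force: 0.0
```

```bash
python3 rel.py; python3 - <<'E'
from h import *
c=read_camera('top'); cv2.imwrite('pics/t8.png',cv2.resize(c['frame'][150:320,130:350,::-1],None,fx=3,fy=3))
E
```

```text
14.6 [ 0.8172 -0.044   0.148 ] local x 0.3569700451573315 y 0.07397308742929386 yaw of tool y 56.21989274308285 pin az 0.3074095651560591 0.36455401630409895 tilt [ 0.001  0.    -1.   ] tips 0.011 [-1.16497264e-01  7.86007330e-01  7.44918801e-01  1.18906377e-04
  1.60999940e+00 -1.09771469e+00] [-0.5  0.1  1.4]
```

View pics/t8.png

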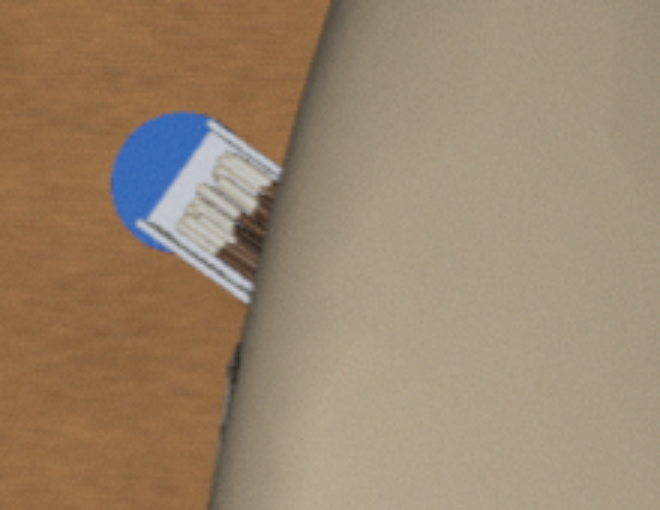

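The open end runs from crop (210,125) to (145,225), with its middle at about (180,178). The disc centre is at (181,181), so the offset is only a few millimetres, and the arm is clear.

```bash
python3 -c "
from plant import close_job; print(close_job())"
```

```text
the job is handed in; nothing more can be done
None
```

The tray now lies with the middle of its open end within a few millimetres of the blue disc's centre, the arm is clear of it, and I handed the job in at about 14.7 s; the first push passed over the tray because the fingertips sit about 26 mm higher than the robot reports, so I measured that, lowered the fingers and pushed again.

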